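Tap the wedge home to clamp the drawbar in the shelf vise

ROBOT

A 6-joint arm with a two-finger parallel gripper is mounted at the origin on the work surface. World frame = base frame: x ahead of the robot, y to its left, z up, the work surface at z = 0. Lengths are in m, angles in rad, forces in N, time in s.
With the tool pointing down it reaches from about 0.35 to 0.975 m from the base axis. Payload 4.9 kg.
Tool frame: the origin (TCP) lies on the centre line of the jaws, within the pads' length; the fingertips stand 14 mm ahead of it and the grasp point (between the pads) lies 5 mm behind it; z points along the fingers, y is the line along which they close (so a half turn about z gives the same grasp; the last joint's range is limited). The gripper opens to 85 mm and grips with 20 to 120 N. Pads are 22 mm wide; open, the fingers measure 114 mm over their backs; the gripper's body (76 mm by 85 mm) begins 54 mm behind the grasp point. The pads swing forward as they close: fully open they stand 13 mm farther back than shut.
Start: joints at [1.103, 0.053, 1.613, -0, 1.476, -0.119], TCP at [0.214, 0.587, 0.245] pointing down, gripper open.
Joint ranges: [-3.01, 3.01], [-1.01, 2.22], [0.06, 2.58], [-1.02, 4.17], [0.09, 2.62], [-3.14, 3.14]. Speed limits (rad/s): [2.57, 2.57, 3.14, 3.14, 3.14, 3.14].

INTERFACE

Orientations are given as a unit quaternion [w, x, y, z].
In Python, from plant import * gives the robot as it stands.
- The arm moves only by the tool send_rows, never from a script. Its argument "steps" is a list of rows, each an object with "translation": the shift along the tool's x, y, z in cm, a list of three; "delta_rot": the turn, a rotation vector about the tool's x, y, z in rad, a list of three; "jaw": the finger opening in cm, from 0 to 8.54. In form: [{"translation": [dx, dy, dz], "delta_rot": [rx, ry, rz], "jaw": jaw}, ...]. A call has exactly 8 rows; each row is the pose to reach, as a shift and turn from the pose commanded when the call began, along the tool's axes at that moment; what a row does not reach only later rows make up. A row lasts 1/10 s, in which the tool goes at most 50 mm and 8.59 degrees, less where a joint would pass 70% of its speed; a pose out of reach is approached as far as the arm can. A call with a gripper value outside its range is refused whole. The fingers move at their own pace and stop on an object; the grip force is fixed at half the most. Time passes only in rows, so rows that repeat a pose let the fingers close, or fill a call up. It gives the time, the measured TCP pose, the force, the opening and the grip force at its end, in the units of the state.
- state(): the state, without advancing time (a new reading comes with each control period).
- grab_frame(name): name is "side" or "top" or "wrist"; returns a dict with "pixels" (420x560x3 uint8, blue, green, red), "range_z" (420x560 float32, m along the optical axis (not along the pixel's ray), 0 where there is no reading), "fx", "fy", "cx", "cy" (pixels), "rvec" (rotation vector, rad) and "tvec" (3), from world to camera coordinates, as OpenCV has them. Camera axes: x right, y down, z forward; pixel columns grow to the right and rows downward; lengths in m; the calibration is good to about 2 mm. A picture is of the moment at which its call begins.
- job_done(): hands the job in; it is judged then, once.
The state is a dict: "time": time; "joint_pos": joint angles; "joint_vel": joint speeds; "joint_efforts": joint torques, N m; "tool_pos": TCP position; "tool_rot": TCP orientation; "contact_force": force on the tool from outside, world axes, zero at the start; "ft_torque": the same for the moment, N m; "gripper_width": opening from 0.0 (shut) to 1.0 (fully open); "grasp_force": force on a finger pad.
Only numpy, scipy, OpenCV 4.12 (cv2) and the standard library are available. Lean on these libraries where they do the work, as an engineer would, in place of code of your own. Each camera call takes 0.05 s, during which the arm holds its last target. There are 200 camera calls.

TASK

Clamp the drawbar in the blue wedge vise: take the orange wedge out of its holder, stand it loosely in the vise's slot with its slanted face to the sliding jaw, and let go of it there. Then tap it down on its steel head with the shut fingers until it stops moving and the jaw grips the drawbar tight, lift off and give it one more tap to make sure, without forcing it hard, and come away, leaving the drawbar and everything else on the shelf where they are.

Things in the scene. Friction and masses are not known exactly. Their poses are not given: they have to be found in the camera images.
- wedge_center (a point): orange wedge with steel cap, 120 mm long, 40 mm wide, 0.4 kg, toe down in its holder at the start. Point: 60 mm above the toe, 60 mm below the flat top, 14 mm in from the upright back face, mid-width. z: toe to head; y: across the 40 mm width (flat parallel sides, to grip); x: from the upright back face to the slanted face. Thickness (x) 12 mm at the toe, growing 0.18 mm per mm
- wedge_front (a point): point on the wedge's flat top, at the middle of its edge on the slanted side. The steel cap is the wedge's top 12 mm, 35 mm thick (x, from the back face to this point) by 40 mm wide (y)
- holder_top (a point): fixed wooden holder block, 85 x 85 mm, 68 mm high, with the pocket in which the wedge stands; the wedge's top 60 mm stick out, and it lifts straight up and out. Point: middle of the block's top
- slot (a point): mouth of the blue vise's open-topped wedge slot, mid-width, 115 mm above the shelf, 10 mm from the back plate's nominal face. x: from back plate across the slot to the sliding jaw; y: along the slot's width; z up. The slot is 46 mm wide (y) between cheeks whose tops are 12 mm below the mouth, about 20 mm across (x) at the mouth, 105 mm deep (the wedge never bottoms)
- vise: blue welded wedge vise fixed to the shelf; origin on the shelf, in the back plate's nominal face, axes as the slot's. The back plate is upright, screw-set up to 2 mm nearer or farther (unknown), so the depth where the wedge stops varies: set loosely, its toe hangs by friction some 35 to 60 mm below the mouth; it stops 15 to 30 mm deeper
- jaw: the vise's sliding steel jaw, 115 mm high, its slot face slanted like the wedge's. Slides along the slot's x only; a 5 N spring holds it back (its origin is then the vise's). The wedge pushes it 4 mm till its springy rubber pad meets the drawbar, and 1 mm more to the firm stop. The push this takes is 3 to 8 N, then 8 to 14 N on the pad, then rises steeply; driven to 15 to 20 N it stays tight
- wedge: the whole wedge; origin at the toe's underside, mid-width, in the plane of its upright back face; axes as at wedge_center
- bar: the whole drawbar; origin under its middle, axes as the vise's at the start
- bar_center (a point): centre of the trailer drawbar to be clamped: dark steel square tube 50 x 50 mm, 200 mm long (along y), a tow ball on one end (its top 117 mm above the tube's underside), 1.6 kg, lying on the vise's 10 mm base plate between the jaw and the low blue fence
- jar_center (a point): glass jar with a steel lid, 74 mm across, 110 mm high, a bystander; the point is at its centre
- gauge: orange aluminium tread depth tool, 135 mm long, lying flat, a bystander; origin under the middle of its body
- hexkey: chrome hex key, 185 mm long, lying flat, a bystander; origin under the middle of its long leg
- cover0_center (a point): black plastic lug nut cover, 42 mm across, 60 mm high, standing, a bystander; the point is at its centre
- cover1_center (a point): black plastic lug nut cover, 42 mm across, 60 mm high, standing, a bystander; the point is at its centre
- cover2_center (a point): black plastic lug nut cover, 42 mm across, 60 mm high, standing, a bystander; the point is at its centre
- cover3_center (a point): black plastic lug nut cover, 42 mm across, 60 mm high, standing, a bystander; the point is at its centre
There are look-alikes about, which are no part of the job. Of the things that look like the wedge, the larger one is meant. Of the things that look like the vise, the smaller one is meant.

How it is judged:
On the way, in this order (a step that is already met when the one before it is completed fails the run):
1. the wedge stands upright in the slot, let go, its slanted face to the jaw, the drawbar not yet clamped (z of wedge_center in the frame of slot below 0.04 m and y of wedge_center in the frame of slot between -0.006 and 0.006 m and x of wedge_center in the frame of slot between -0.01 and 0.025 m and x of wedge_front in the frame of slot above 0.015 m and angle between wedge_center's own z axis and vertical below 0.12 rad and contact force between the fingers and wedge below 0.1 N and contact force between jaw and bar below 1 N), for 0.2 s.
2. a tap with the fingers has driven the wedge until the jaw presses the drawbar with more than 4.5 N (z of wedge_center in the frame of slot below 0.04 m and y of wedge_center in the frame of slot between -0.006 and 0.006 m and x of wedge_center in the frame of slot between -0.01 and 0.025 m and x of wedge_front in the frame of slot above 0.015 m and angle between wedge_center's own z axis and vertical below 0.12 rad and contact force between jaw and bar above 4.5 N and contact force between the fingers and wedge above 1 N).
3. the fingers are lifted off and the wedge stays tight (z of wedge_center in the frame of slot below 0.04 m and y of wedge_center in the frame of slot between -0.006 and 0.006 m and x of wedge_center in the frame of slot between -0.01 and 0.025 m and x of wedge_front in the frame of slot above 0.015 m and angle between wedge_center's own z axis and vertical below 0.12 rad and contact force between jaw and bar above 4.5 N and contact force between the fingers and wedge below 0.1 N), for 0.1 s.
4. one more light tap (over 3 N) on the wedge, which is still tight (z of wedge_center in the frame of slot below 0.04 m and y of wedge_center in the frame of slot between -0.006 and 0.006 m and x of wedge_center in the frame of slot between -0.01 and 0.025 m and x of wedge_front in the frame of slot above 0.015 m and angle between wedge_center's own z axis and vertical below 0.12 rad and contact force between jaw and bar above 4.5 N and contact force between the fingers and wedge above 3 N).
At the end, for the whole second after the job is handed in: The wedge stands in the slot (upright within 0.12 rad, mid-width within 6 mm, its slanted face to the jaw), released and at rest, tight enough that the jaw presses the drawbar with more than 4.5 N; the drawbar lies at rest within 10 mm of its starting place (all of step 3 and linear speed of each of wedge, bar below 0.01 m/s and distance of bar_center from where it was at the start of the episode below 0.01 m); the robot touches nothing.
It fails at once if the wedge is forced: more than 90 N on the drawbar from the jaw (contact force between jaw and bar above 90 N).
It fails at once if a bystander is moved more than 20 mm (distance of any of cover0_center, cover1_center, cover2_center, cover3_center, jar_center, gauge, hexkey from where it was at the start of the episode above 0.02 m).
It also fails if it takes over 46 s, if anything falls off the work surface, if the arm or the gripper's body presses on something with over 40 N, if the wrist force passes 120 N, or if a joint passes its speed limit or range.

## Working session

There is one attempt and no reset: what is moved stays moved. The work goes in short steps, Python scripts to look and compute and a tool call to move; the robot and the scene stay as the last step left them, time stands still between calls to the robot, and variables do not carry over. Pictures are saved under pics/ and viewed, at most 10 in all, crops included, and the job is handed in when it is done.

Besides the shell and the picture viewer there is one more tool, called after ">>>" as name([rows], argument=value, ...), one row to a line, values as JSON. send_rows: Moves the arm, as the interface text tells. Its arguments: {"type":"object","properties":{"steps":{"type":"array","items":{"type":"object","properties":{"translation":{"type":"array","items":{"type":"number"}},"delta_rot":{"type":"array","items":{"type":"number"}},"jaw":{"type":"number"}}}}},"required":["steps"]}

```bash
mkdir -p pics
cat > h.py <<'E'
from plant import *
import numpy as np, cv2
def cloud(f):
    z=f["range_z"]; v,u=np.mgrid[:z.shape[0],:z.shape[1]]
    P=np.stack([(u-f["cx"])/f["fx"]*z,(v-f["cy"])/f["fy"]*z,z],-1)
    R=cv2.Rodrigues(np.array(f["rvec"],float))[0]
    W=(P-np.array(f["tvec"]).ravel())@R
    W[z<=0]=np.nan
    return W
E
python3 - <<'E'
from h import *
print(state())
for n in("top","side"):
    f=grab_frame(n); cv2.imwrite(f"pics/{n}.png",f["pixels"]); np.savez(n+".npz",W=cloud(f),px=f["pixels"],**{k:f[k] for k in("fx","fy","cx","cy","rvec","tvec")})
    R=cv2.Rodrigues(np.array(f["rvec"],float))[0]; print(n,-R.T@np.array(f["tvec"]).ravel(),R[2])
E
```

```text
{'time': 0.0, 'joint_pos': array([ 1.10300911e+00,  5.34149243e-02,  1.61430396e+00,  1.10541214e-05,
        1.47601510e+00, -1.19010743e-01]), 'joint_vel': array([-0.00284045,  0.00129098, -0.00022446,  0.00055566, -0.00015037,
       -0.00072764]), 'joint_efforts': array([-2.81617518e-03, -3.93665314e+01, -3.70185649e+01, -3.00660722e-04,
        6.75925883e-03, -4.73925486e-07]), 'tool_pos': array([0.21332245, 0.58682753, 0.24402105]), 'tool_rot': array([-3.14910938e-04,  1.73506106e-01,  9.84832212e-01, -1.02332010e-03]), 'contact_force': array([-0.08686174, -0.3125824 ,  0.49345633]), 'ft_torque': array([0.00031214, 0.03049504, 0.05086127]), 'grasp_force': 0.0, 'gripper_width': 1.000299984261495}
top [3.38744729e-01 3.35522326e-04 1.30101834e+00] [ 0.11981703 -0.01136383 -0.99273095]
side [ 0.22424956 -0.94918025  0.85545313] [ 0.200627    0.76374979 -0.61354304]
```

View pics/top.png

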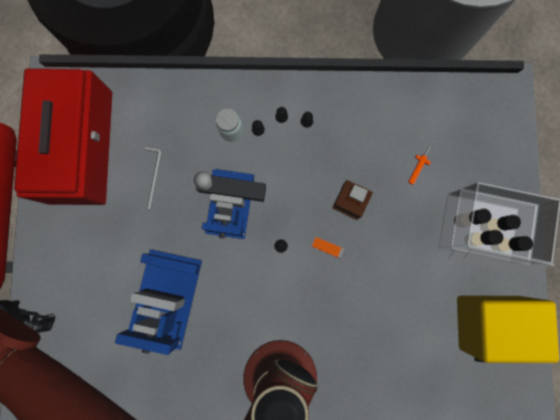

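View pics/side.png

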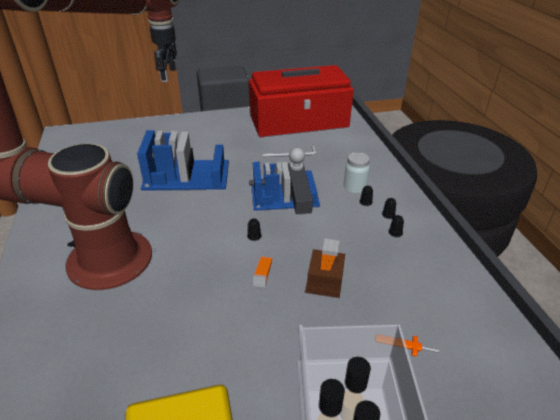

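The top view has two orange wedges: one standing in the brown holder at (355,195), and one lying at (328,247). The standing one is in its holder as described, and I'll check that it is the larger. There are two blue vises: small at (228,205) with the drawbar, and a large one at (160,300). The small one is meant. I'll confirm both in a crop and measure.

Run:
```python
from h import *
d=np.load("top.npz"); W=d["W"]; p=d["px"]
a=cv2.resize(p[165:245,190:270],(400,400),interpolation=cv2.INTER_CUBIC); b=cv2.resize(p[170:250,300:380],(400,400),interpolation=cv2.INTER_CUBIC)
cv2.imwrite("pics/crop.png",np.hstack([a,b]))
s=np.load("side.npz")
Z=W[...,2]
def box(u0,u1,v0,v1,z0,z1,S=W):
    A=S[v0:v1,u0:u1].reshape(-1,3); A=A[(A[:,2]>z0)&(A[:,2]<z1)]
    if len(A)<4: print("none",len(A));return
    r=cv2.minAreaRect((A[:,:2]*1000).astype(np.float32)); print(len(A),A.mean(0).round(4),[np.round(x,1) for x in r], cv2.boxPoints(r).round(0).tolist())
print("wedge top");box(330,380,170,225,.118,.14)
print("holder");box(330,380,170,225,.06,.076)
print("small wedge");box(305,350,230,265,.012,.08)
print("vise tops");box(195,270,165,245,.108,.125)
print("cheek");box(195,270,165,245,.095,.107)
print("bar");box(185,270,165,215,.05,.066)
print("base");box(195,260,165,245,.005,.016)
print("ball");box(190,216,165,195,.09,.14)
np.set_printoptions(linewidth=250)
print((Z[190:242:2,200:262:2]*1000).round(0).astype(int))
```

```text
wedge top
191 [ 0.5245 -0.21    0.1255] [array([ 524.8, -210.2]), array([40.5, 36.3]), np.float64(66.6)] [[500.0, -222.0], [533.0, -236.0], [550.0, -199.0], [516.0, -184.0]]
holder
550 [ 0.5142 -0.2034  0.0664] [array([ 519.6, -208. ]), array([85.4, 81.6]), np.float64(64.6)] [[464.0, -229.0], [538.0, -264.0], [575.0, -187.0], [501.0, -152.0]]
small wedge
254 [ 0.3735 -0.1457  0.0197] [array([ 377.2, -137.3]), array([92.9, 30.9]), np.float64(67.4)] [[345.0, -174.0], [374.0, -186.0], [409.0, -100.0], [381.0, -88.0]]
vise tops
345 [0.5202 0.195  0.1155] [array([516.5, 188.5]), array([159.6,  62.1]), np.float64(31.4)] [[432.0, 173.0], [465.0, 120.0], [601.0, 204.0], [568.0, 257.0]]
cheek
600 [0.4645 0.1666 0.0996] [array([494.5, 178.6]), array([172.5, 127.1]), np.float64(0.7)] [[407.0, 241.0], [409.0, 114.0], [582.0, 116.0], [580.0, 243.0]]
bar
1257 [0.553  0.1385 0.0575] [array([532.2, 153.2]), array([198. , 129.1]), np.float64(82.2)] [[455.0, 64.0], [583.0, 46.0], [610.0, 243.0], [482.0, 260.0]]
base
443 [0.4699 0.1474 0.009 ] [array([504.7, 167.2]), array([241.6, 190.2]), np.float64(0
[... 16697 characters left out ...]
 -1                    0                    1                    1                   -6                   -4                    3                   -2                   -2                   -2                   -2
                     1                   -7                   -1                   -5                   -6                   -2                   -2                   -2                    2                    1                   -2
                    -5                   -2                   -5                   -4                   -5                    0                    1                   -5                   -2]]<stdin>:20: RuntimeWarning: invalid value encountered in cast
```

View pics/crop.png

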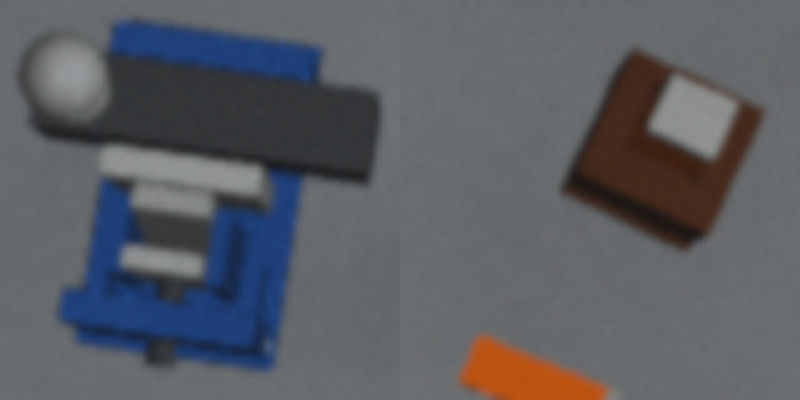

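The crop confirms the small vise. It is blue and holds the drawbar: steel back plate at the bottom of the crop with its screw, and a slanted jaw face above it. The lying wedge measures only about 93 mm long, so the standing one, with a 36x40 mm cap, is the larger and is meant. Next I need its slant side and finer poses.

Run:
```python
from h import *
d=np.load("top.npz"); W=d["W"]; p=d["px"]; s=np.load("side.npz"); SW=s["W"]; sp=s["px"]
a=cv2.resize(sp[155:215,245:325],(400,300),interpolation=cv2.INTER_CUBIC); b=cv2.resize(sp[235:295,290:370],(400,300),interpolation=cv2.INTER_CUBIC)
cv2.imwrite("pics/crop2.png",np.hstack([a,b]))
def comp(W,z0,z1,seed,nm,extra=None):
    m=((W[...,2]>z0)&(W[...,2]<z1))
    if extra is not None: m&=extra
    n,l=cv2.connectedComponents(m.astype(np.uint8),connectivity=4)
    k=l[seed[1],seed[0]]
    if k==0: print(nm,"seed miss");return
    A=W[l==k]; r=cv2.minAreaRect((A[:,:2]*1000).astype(np.float32)); print(nm,len(A),A.mean(0).round(4),[np.round(x,1) for x in r]); return A
hsv=cv2.cvtColor(p,cv2.COLOR_BGR2HSV); grey=hsv[...,1]<70
comp(W,.05,.07,(240,188),"bar")
comp(W,.108,.122,(222,217),"backplate top",grey)
comp(W,.106,.122,(222,205),"jaw top",grey)
comp(W,.09,.108,(224,198),"pusher top",grey)
comp(W,.09,.108,(230,229),"blue rear")
comp(W,.116,.135,(357,193),"wedge top")
comp(W,.058,.075,(345,205),"holder top")
blue=(hsv[...,0]>100)&(hsv[...,0]<130)&(hsv[...,1]>120)
comp(W,.003,.017,(245,225),"base",blue)
# side: orange
h2=cv2.cvtColor(sp,cv2.COLOR_BGR2HSV); o=(h2[...,0]>5)&(h2[...,0]<20)&(h2[...,1]>180)&(h2[...,2]>120)
o[:235]=0;o[295:]=0;o[:,:310]=0;o[:,350:]=0
A=SW[o]; A=A[(A[:,2]>.065)&(A[:,2]<.12)]; print("orange",len(A),A.min(0),A.max(0))
c=A.mean(0); print(c,np.linalg.svd(A-c)[1:])
# steel cap pts and silver in side
g=(h2[...,1]<70)&(SW[...,2]>.08); g[:235]=0;g[275:]=0;g[:,:315]=0;g[:,345:]=0
B=SW[g]; B=B[B[:,2]>.12]; r=cv2.minAreaRect((B[:,:2]*1000).astype(np.float32)); print("cap side",len(B),B.mean(0),r)
```

```text
bar 1223 [0.5554 0.1383 0.0576] [array([561.1, 149.2]), array([198. ,  70.8]), np.float64(82.2)]
backplate top 70 [0.4559 0.1658 0.1135] [array([455.9, 166. ]), array([43.3, 12.2]), np.float64(83.4)]
jaw top 92 [0.4895 0.1611 0.1124] [array([489.5, 161.4]), array([44.4, 15.7]), np.float64(81.0)]
pusher top 201 [0.5089 0.1588 0.0977] [array([509.1, 158.8]), array([89.7, 17.9]), np.float64(82.3)]
blue rear 287 [0.4253 0.1698 0.0986] [array([425.6, 170. ]), array([109.6,  19.9]), np.float64(82.2)]
wedge top 198 [ 0.5241 -0.2097  0.1252] [array([ 524.8, -210.2]), array([40.5, 36.3]), np.float64(66.6)]
holder top 554 [ 0.5136 -0.203   0.0662] [array([ 519.6, -208. ]), array([85.6, 81.6]), np.float64(64.4)]
base 249 [0.4722 0.1197 0.0087] [array([475.3, 122.2]), array([58.2, 95.4]), np.float64(68.6)]
orange 184 [ 0.49847642 -0.23697201  0.06546479] [ 0.54572563 -0.18853427  0.11504328]
[ 0.51214798 -0.22747044  0.09067081] (array([0.20124375, 0.11623789, 0.07709584]), array([[ 0.02850836,  0.15693751, -0.98719699],
       [-0.99460552,  0.10299205, -0.01234937],
       [-0.09973536, -0.98222363, -0.15902705]]))
cap side 220 [ 0.52183083 -0.21632762  0.12744731] ((523.2310791015625, -213.5716094970703), (43.88282775878906, 34.83863830566406), 64.36346435546875)
```

View pics/crop2.png

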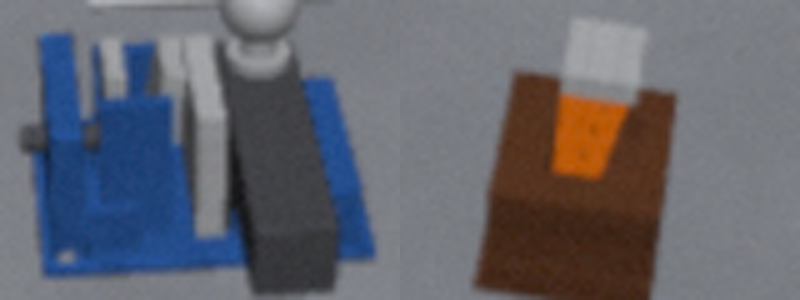

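The side crop at (590,135) shows an upright left edge and a slanted right edge. The wedge's slanted face is therefore toward world +x (x axis at yaw about -25.5°). In the vise at (150,120), the back plate is on the robot side (yaw -7.8°). Both are consistent.

```bash
cat >> h.py <<'E'
from scipy.spatial.transform import Rotation as Ro
def rot(): q=state()["tool_rot"]; return Ro.from_quat([q[1],q[2],q[3],q[0]])
def Rd(yaw): # tool down, tool y axis at world angle yaw(deg)+90 ; i.e. yaw = object's x yaw
    c,s=np.cos(np.radians(yaw)),np.sin(np.radians(yaw)); 
    return Ro.from_matrix(np.array([[-c,-s,0],[-s,c,0],[0,0,-1]]))
def go(pos,yaw):
    R=rot(); p=state()["tool_pos"]
    print("cm",(R.inv().apply(np.array(pos)-p)*100).round(2),"rv",(R.inv()*Rd(yaw)).as_rotvec().round(4))
E
python3 - <<'E'
from h import *
go([.521,-.2105,.245],-25.5)
go([.37,.17,.245],-25.5)
s=np.load("side.npz"); W=s["W"]
# vise side-view check
h2=cv2.cvtColor(s["px"],cv2.COLOR_BGR2HSV)
m=np.zeros(W.shape[:2],bool); m[150:215,245:322]=1
c,sn=np.cos(np.radians(-7.8)),np.sin(np.radians(-7.8))
for nm,WW,mm in(("side",W,m),("top",np.load("top.npz")["W"],None)):
    if mm is None: mm=np.zeros(WW.shape[:2],bool); mm[165:245,185:270]=1
    A=WW[mm]; A=A[A[:,2]>.105]; q=A[:,:2]-[.4559,.166]; x=q@[c,sn]; y=q@[-sn,c]
    for n,l,h in(("back",-.012,.014),("jaw",.02,.05)):
        k=(x>l)&(x<h)&(abs(y)<.04); print(nm,n,k.sum(),"x",np.percentile(x[k]*1000,[2,10,50,90,98]).round(1),"y",np.percentile(y[k]*1000,[2,10,50,90,98]).round(1))
    A=WW[mm]; A=A[(A[:,2]>.045)&(A[:,2]<.066)]; q=A[:,:2]-[.4559,.166]; x=q@[c,sn]; y=q@[-sn,c];print("bar x",np.percentile(x*1000,[2,50,98]).round(1), "y",np.percentile(y*1000,[1,99]))
E
```

```text
cm [-5.616e+01 -6.442e+01  2.000e-02] rv [-0.0019 -0.0001  0.0963]
cm [-2.897e+01 -3.382e+01 -3.000e-02] rv [-0.0019 -0.0001  0.0963]
side back 52 x [-6.9 -6.  -0.9  4.  10.4] y [-34.8 -26.8 -13.9  10.6  20. ]
side jaw 59 x [25.4 26.4 32.2 38.7 39.7] y [-29.3 -25.8 -10.6  12.2  17.7]
bar x [-41.8  91.1 137.7] y [-106.25931207   72.97308082]
top back 83 x [-5.9 -4.8  0.3  5.3  6.7] y [-31.6 -21.   -1.2  18.7  26.2]
top jaw 96 x [26.6 27.5 33.6 40.6 41.5] y [-21.7 -18.1  -0.3  18.5  21.9]
bar x [-40.4  98.3 139.5] y [-99.53824726  83.21744303]
```

>>> send_rows([
  {"translation": [-3.5,-4,0],"delta_rot": [0,0,0.01],"jaw": 8.54},
  {"translation": [-7,-8,0],"delta_rot": [0,0,0.02],"jaw": 8.54},
  {"translation": [-10.5,-12,0],"delta_rot": [0,0,0.03],"jaw": 8.54},
  {"translation": [-14,-16,0],"delta_rot": [0,0,0.04],"jaw": 8.54},
  {"translation": [-17.5,-20,0],"delta_rot": [0,0,0.05],"jaw": 8.54},
  {"translation": [-21,-24,0],"delta_rot": [0,0,0.06],"jaw": 8.54},
  {"translation": [-24.5,-28,0],"delta_rot": [0,0,0.07],"jaw": 8.54},
  {"translation": [-28,-32,0],"delta_rot": [0,0,0.08],"jaw": 8.54},
])

```text
time: 0.9
tool_pos: [0.3582, 0.2125, 0.245]
tool_rot: [0.0, 0.213, 0.977, 0.0]
contact_force: [1.4, 0.3, -0.2]
gripper_width: 1.001
grasp_force: 0.0
```

>>> send_rows([
  {"translation": [-3.5,-4,0],"delta_rot": [0,0,0],"jaw": 8.54},
  {"translation": [-7,-8,0],"delta_rot": [0,0,0],"jaw": 8.54},
  {"translation": [-10.5,-12,0],"delta_rot": [0,0,0],"jaw": 8.54},
  {"translation": [-14,-16,0],"delta_rot": [0,0,0],"jaw": 8.54},
  {"translation": [-17.5,-20,0],"delta_rot": [0,0,0],"jaw": 8.54},
  {"translation": [-21,-24,0],"delta_rot": [0,0,0],"jaw": 8.54},
  {"translation": [-24.5,-28,0],"delta_rot": [0,0,0],"jaw": 8.54},
  {"translation": [-28,-32,0],"delta_rot": [0,0,0.0],"jaw": 8.54},
])

```text
time: 1.7
tool_pos: [0.4726, -0.171, 0.2449]
tool_rot: [-0.0, 0.213, 0.977, 0.0]
contact_force: [0.1, 0.8, 0.4]
gripper_width: 0.999
grasp_force: 0.0
```

Run:
```python
from h import *
s=state();print(s["time"],s["tool_pos"],s["contact_force"])
go([.521,-.2105,.245],-25.5)
f=grab_frame("wrist"); cv2.imwrite("pics/w1.png",f["pixels"]); W=cloud(f)
A=W[(W[...,2]>.118)&(W[...,2]<.136)&(np.hypot(W[...,0]-.521,W[...,1]+.21)<.05)]
print(len(A)); r=cv2.minAreaRect((A[:,:2]*1000).astype(np.float32)); print(A.mean(0),r)
A=W[(W[...,2]>.058)&(W[...,2]<.075)&(np.hypot(W[...,0]-.521,W[...,1]+.21)<.07)]; print(len(A),cv2.minAreaRect((A[:,:2]*1000).astype(np.float32)))
```

```text
1.7 [ 0.4725551  -0.17101679  0.24491731] [0.09450217 0.7976039  0.42177352]
cm [-6.05 -1.57 -0.01] rv [ 0.0003 -0.0002  0.0155]
2692
[ 0.52365262 -0.21036248  0.1264251 ] ((525.5836181640625, -211.35813903808594), (39.92011260986328, 36.420658111572266), 65.06543731689453)
5842 ((520.5228271484375, -208.93983459472656), (85.10633850097656, 81.72416687011719), 64.875)
```

View pics/w1.png

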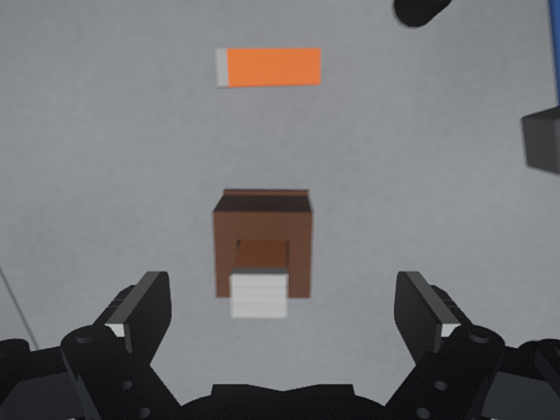

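Wrist view: the wedge's cap is at (258,295), with its orange upright back face visible at (262,255) toward the robot. The slanted face is therefore away, at +x. Approaching it.

>>> send_rows([
  {"translation": [-3,-0.8,0],"delta_rot": [0,0,0.005],"jaw": 8.54},
  {"translation": [-6.1,-1.55,0],"delta_rot": [0,0,0.01],"jaw": 8.54},
  {"translation": [-6.1,-1.55,3],"delta_rot": [0,0,0.01],"jaw": 8.54},
  {"translation": [-6.1,-1.55,6],"delta_rot": [0,0,0.01],"jaw": 8.54},
  {"translation": [-6.1,-1.55,9],"delta_rot": [0,0,0.01],"jaw": 8.54},
  {"translation": [-6.1,-1.55,12],"delta_rot": [0,0,0.01],"jaw": 8.54},
  {"translation": [-6.1,-1.55,14],"delta_rot": [0,0,0.01],"jaw": 8.54},
  {"translation": [-6.1,-1.55,14.9],"delta_rot": [0,0,0.01],"jaw": 8.54},
])

```text
time: 2.55
tool_pos: [0.5198, -0.2073, 0.093]
tool_rot: [-0.003, 0.218, 0.976, 0.001]
contact_force: [-0.6, 0.0, -0.1]
gripper_width: 0.997
grasp_force: 0.0
```

>>> send_rows([
  {"translation": [0,0,0],"delta_rot": [0,0,0],"jaw": 4.6},
  {"translation": [0,0,0],"delta_rot": [0,0,0],"jaw": 4.4},
  {"translation": [0,0,0],"delta_rot": [0,0,0],"jaw": 4.2},
  {"translation": [0,0,0],"delta_rot": [0,0,0],"jaw": 4.0},
  {"translation": [0,0,0],"delta_rot": [0,0,0],"jaw": 3.6},
  {"translation": [0,0,0],"delta_rot": [0,0,0],"jaw": 3.2},
  {"translation": [0,0,0],"delta_rot": [0,0,0],"jaw": 3.0},
  {"translation": [0,0,0],"delta_rot": [0,0,0],"jaw": 3.0},
])

```text
time: 3.35
tool_pos: [0.5226, -0.2094, 0.0983]
tool_rot: [0.001, 0.218, 0.976, -0.001]
contact_force: [-1.7, -1.8, 5.6]
gripper_width: 0.461
grasp_force: 59.7
```

Run:
```python
from h import *
s=state();print(s["time"],s["tool_pos"],s["contact_force"],s["ft_torque"],s["gripper_width"],s["grasp_force"])
go([.5215,-.2105,.096],-25.2)
```

```text
3.35 [ 0.52255495 -0.20939535  0.09825572] [-1.72214664 -1.81102808  5.58788845] [-0.42010174  0.3682477   0.03485828] 0.4610416561871346 59.68829778023064
cm [ 0.05 -0.14  0.23] rv [-0.0012  0.003   0.001 ]
```

>>> send_rows([
  {"translation": [0,0,-0.5],"delta_rot": [0,0,0],"jaw": 3.0},
  {"translation": [0,0,-2],"delta_rot": [0,0,0],"jaw": 3.0},
  {"translation": [0,0,-4],"delta_rot": [0,0,0],"jaw": 3.0},
  {"translation": [0,0,-7],"delta_rot": [0,0,0],"jaw": 3.0},
  {"translation": [0,0,-10],"delta_rot": [0,0,0],"jaw": 3.0},
  {"translation": [0,0,-13],"delta_rot": [0,0,0],"jaw": 3.0},
  {"translation": [0,0,-15],"delta_rot": [0,0,0],"jaw": 3.0},
  {"translation": [0,0,-16],"delta_rot": [0,0,0],"jaw": 3.0},
])

```text
time: 4.15
tool_pos: [0.522, -0.2082, 0.2588]
tool_rot: [0.001, 0.218, 0.976, -0.0]
contact_force: [-0.2, -1.1, -3.7]
gripper_width: 0.46
grasp_force: 61.5
```

Run:
```python
from h import *
s=state();print(s["time"],s["tool_pos"],s["contact_force"],s["ft_torque"],s["gripper_width"],s["grasp_force"])
go([.4777,.163,.256],-7.8)
```

```text
4.15 [ 0.52198254 -0.20816075  0.25879744] [-0.17398806 -1.09267141 -3.70702849] [-0.03766418  0.03669436 -0.05200528] 0.4602875672083971 61.53321364894509
cm [19.77 31.72  0.25] rv [ 0.      0.0022 -0.3024]
```

>>> send_rows([
  {"translation": [1.5,2.5,0],"delta_rot": [0,0,-0.03],"jaw": 3.0},
  {"translation": [4,6,0],"delta_rot": [0,0,-0.06],"jaw": 3.0},
  {"translation": [6.5,10,0],"delta_rot": [0,0,-0.1],"jaw": 3.0},
  {"translation": [9,14,0],"delta_rot": [0,0,-0.14],"jaw": 3.0},
  {"translation": [11.5,18,0],"delta_rot": [0,0,-0.18],"jaw": 3.0},
  {"translation": [14,22,0],"delta_rot": [0,0,-0.22],"jaw": 3.0},
  {"translation": [16.5,26,0],"delta_rot": [0,0,-0.26],"jaw": 3.0},
  {"translation": [18.5,29.5,0],"delta_rot": [0,0,-0.3],"jaw": 3.0},
])

```text
time: 4.95
tool_pos: [0.4777, 0.1396, 0.255]
tool_rot: [-0.002, 0.068, 0.998, 0.0]
contact_force: [0.5, -0.3, -3.2]
gripper_width: 0.461
grasp_force: 61.9
```

>>> send_rows([
  {"translation": [0,0,0],"delta_rot": [0,0,0],"jaw": 3.0},
  {"translation": [0,0,0],"delta_rot": [0,0,0],"jaw": 3.0},
  {"translation": [0,0,0],"delta_rot": [0,0,0],"jaw": 3.0},
  {"translation": [0,0,0],"delta_rot": [0,0,0],"jaw": 3.0},
  {"translation": [0,0,0],"delta_rot": [0,0,0],"jaw": 3.0},
  {"translation": [0,0,0],"delta_rot": [0,0,0],"jaw": 3.0},
  {"translation": [0,0,0],"delta_rot": [0,0,0],"jaw": 3.0},
  {"translation": [0,0,0],"delta_rot": [0,0,0],"jaw": 3.0},
])

```text
time: 5.75
tool_pos: [0.4796, 0.1371, 0.2563]
tool_rot: [0.0, 0.07, 0.998, 0.0]
contact_force: [-0.5, 0.1, -3.8]
gripper_width: 0.465
grasp_force: 62.5
```

Run:
```python
from h import *
s=state();print(s["time"],s["tool_pos"],s["contact_force"],s["ft_torque"],s["gripper_width"],s["grasp_force"])
go([.4777,.163,.256],-7.8)
f=grab_frame("wrist"); cv2.imwrite("pics/w2.png",f["pixels"]); W=cloud(f); np.save("w2.npy",W)
c,sn=np.cos(np.radians(-7.8)),np.sin(np.radians(-7.8))
hsv=cv2.cvtColor(f["pixels"],cv2.COLOR_BGR2HSV)
q=W[...,:2]-[.4559,.166]; x=q@[c,sn]; y=q@[-sn,c]; z=W[...,2]
for n,l,h,z0,z1 in(("back",-.012,.014,.106,.122),("jaw",.02,.05,.106,.122),("push",.042,.07,.088,.106),("rear",-.05,-.01,.088,.106),("bar",.06,.16,.05,.066)):
    k=(x>l)&(x<h)&(abs(y)<.2)&(z>z0)&(z<z1); print(n,k.sum(),"x",np.percentile(x[k]*1000,[2,10,50,90,98]).round(1),"y",np.percentile(y[k]*1000,[2,10,50,90,98]).round(1))
f=grab_frame("side"); W=cloud(f); hs=cv2.cvtColor(f["pixels"],cv2.COLOR_BGR2HSV)
o=(hs[...,0]>5)&(hs[...,0]<20)&(hs[...,1]>180)&(hs[...,2]>100)&(W[...,2]>.14); A=W[o]; q=A[:,:2]-[.4559,.166]
X=q@[c,sn]; print("wedge side", len(A)); 
for z in np.arange(.16,.26,.01):
    k=abs(A[:,2]-z)<.005
    if k.sum()>3: print(z.round(3),k.sum(),np.percentile(X[k]*1000,[3,97]).round(1),np.median((q@[-sn,c])[k]*1000).round(1))
cv2.imwrite("pics/s2.png",cv2.resize(f["pixels"][60:220,200:360],(600,600)))
```

```text
5.75 [0.47960362 0.13708446 0.25634408] [-0.51646979  0.06348277 -3.7693013 ] [ 0.04034957 -0.04531898 -0.01859544] 0.46548475208646395 62.52788342535496
cm [0.55 2.54 0.03] rv [ 0.      0.     -0.0031]
back 1111 x [-5.  -4.7  0.4  6.   6.8] y [-21.8 -18.2  -0.8  17.1  20.6]
jaw 552 x [27.5 28.1 33.1 40.7 42.2] y [ 1.2  4.  11.8 19.6 21. ]
push 938 x [46.2 46.6 53.4 60.9 62.4] y [ 9.5 13.5 28.4 41.3 43.8]
rear 4149 x [-39.6 -38.1 -30.3 -21.9 -20.4] y [-53.1 -44.4  -0.6  42.8  51.5]
bar 2859 x [ 72.4  73.3  84.  101.3 109.8] y [-100.   -94.9   33.9   80.7   94.3]
wedge side 179
0.17 5 [13.9 21.8] -44.6
0.18 14 [13.4 22. ] -47.5
0.19 18 [11.  24.9] -46.8
0.2 16 [10.8 26.2] -47.0
0.21 24 [11.1 28.3] -46.3
0.22 26 [11.  30.2] -46.9
0.23 30 [11.1 32.6] -46.6
0.24 22 [11.2 32.9] -45.6
0.25 11 [10.9 13.9] -45.7
```

View pics/w2.png

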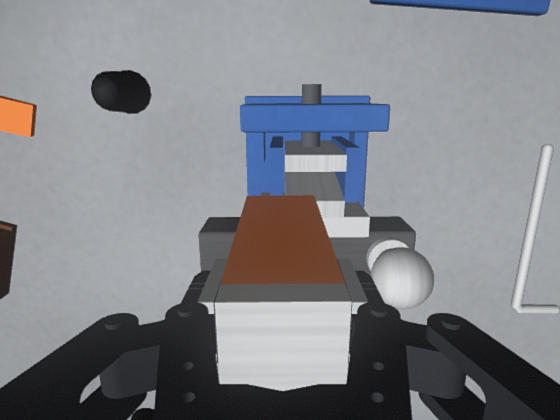

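View pics/s2.png

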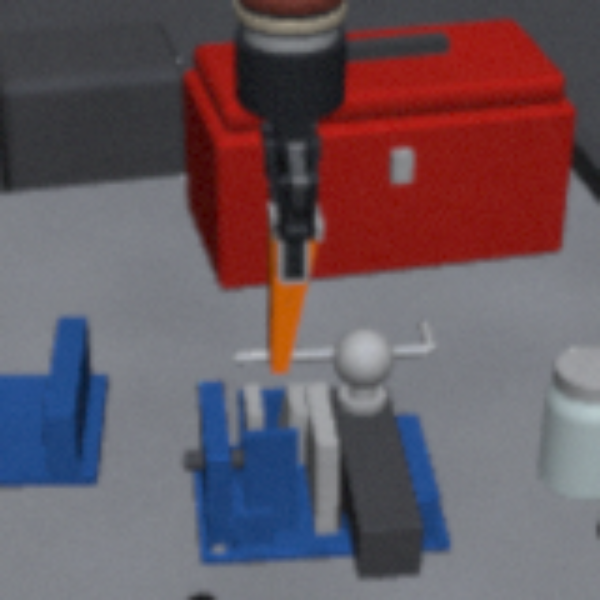

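>>> send_rows([
  {"translation": [0.2,1.2,0],"delta_rot": [0,0,-0.003],"jaw": 3.0},
  {"translation": [0.5,2.5,0],"delta_rot": [0,0,-0.003],"jaw": 3.0},
  {"translation": [0.5,2.5,0],"delta_rot": [0,0,-0.003],"jaw": 3.0},
  {"translation": [0.5,2.5,1],"delta_rot": [0,0,-0.003],"jaw": 3.0},
  {"translation": [0.5,2.5,2.5],"delta_rot": [0,0,-0.003],"jaw": 3.0},
  {"translation": [0.5,2.5,4],"delta_rot": [0,0,-0.003],"jaw": 3.0},
  {"translation": [0.5,2.5,4.5],"delta_rot": [0,0,-0.003],"jaw": 3.0},
  {"translation": [0.5,2.5,4.5],"delta_rot": [0,0,-0.003],"jaw": 3.0},
])

```text
time: 6.65
tool_pos: [0.477, 0.1623, 0.209]
tool_rot: [-0.002, 0.068, 0.998, -0.001]
contact_force: [0.1, 0.5, -3.4]
gripper_width: 0.463
grasp_force: 62.6
```

Run:
```python
from h import *
s=state();print(s["time"],s["tool_pos"],s["contact_force"],s["ft_torque"])
go([.4783,.1626,.205],-7.8)
f=grab_frame("top"); W=cloud(f)
c,sn=np.cos(np.radians(-7.8)),np.sin(np.radians(-7.8))
f=grab_frame("side"); W=cloud(f); hs=cv2.cvtColor(f["pixels"],cv2.COLOR_BGR2HSV)
q=W[...,:2]-[.4559,.166]; X=q@[c,sn]*1000; Y=q@[-sn,c]*1000; z=W[...,2]
o=(hs[...,0]>5)&(hs[...,0]<20)&(hs[...,1]>180)&(hs[...,2]>100)&(z>.11)
for zz in np.arange(.12,.2,.01):
    k=o&(abs(z-zz)<.005)&(abs(X)<60)&(abs(Y)<80)
    if k.sum()>3: print(zz.round(3),k.sum(),np.percentile(X[k],[3,97]).round(1),np.median(Y[k]).round(1))
print("lowest",np.nanpercentile(z[o&(abs(X)<60)],1))
cv2.imwrite("pics/s3.png",cv2.resize(f["pixels"][130:220,235:325],(600,600),interpolation=cv2.INTER_CUBIC))
```

```text
6.65 [0.47695401 0.16232693 0.20896686] [ 0.05333364  0.46045757 -3.38534657] [ 0.01545266 -0.05451784 -0.01468604]
cm [-0.13  0.05  0.4 ] rv [-0.0013 -0.0038 -0.0001]
0.13 9 [ 6.8 15.4] -22.7
0.14 15 [ 6.7 18.2] -22.6
0.15 15 [ 6.9 20.2] -22.0
0.16 19 [ 7.  21.4] -23.4
0.17 22 [ 7.2 24.1] -21.2
0.18 24 [ 7.4 27. ] -21.6
0.19 22 [ 7.5 27.2] -21.4
0.2 5 [ 7.4 12.7] -22.0
lowest 0.12524399022346483
```

View pics/s3.png

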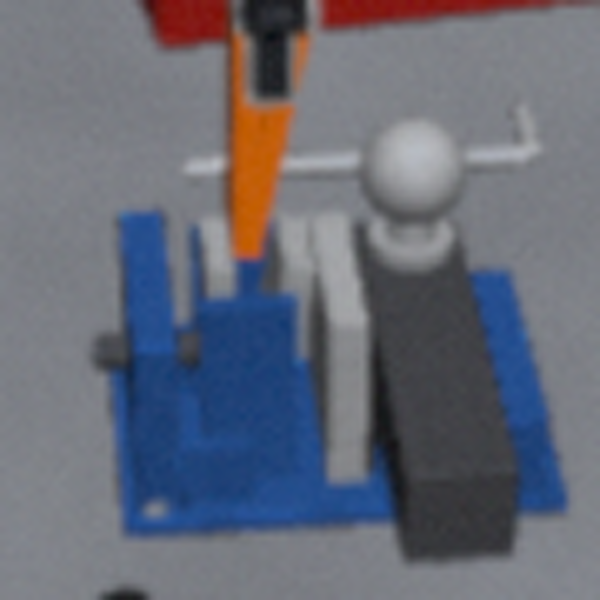

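The side crop shows the toe at (250,258) just above the slot, between the back plate (215,250) and the jaw (292,250). It is slightly close to the plate, so I'll shift 1 mm toward the jaw and lower.

>>> send_rows([
  {"translation": [-0.1,0,0],"delta_rot": [0,0,0],"jaw": 3.0},
  {"translation": [-0.1,0,0],"delta_rot": [0,0,0],"jaw": 3.0},
  {"translation": [-0.1,0,0.3],"delta_rot": [0,0,0],"jaw": 3.0},
  {"translation": [-0.1,0,0.7],"delta_rot": [0,0,0],"jaw": 3.0},
  {"translation": [-0.1,0,1.1],"delta_rot": [0,0,0],"jaw": 3.0},
  {"translation": [-0.1,0,1.5],"delta_rot": [0,0,0],"jaw": 3.0},
  {"translation": [-0.1,0,1.5],"delta_rot": [0,0,0],"jaw": 3.0},
  {"translation": [-0.1,0,1.5],"delta_rot": [0,0,0],"jaw": 3.0},
])

```text
time: 7.55
tool_pos: [0.4789, 0.1626, 0.1961]
tool_rot: [-0.0, 0.068, 0.998, -0.0]
contact_force: [0.0, -0.2, -2.9]
gripper_width: 0.459
grasp_force: 62.6
```

Run:
```python
from h import *
s=state();print(s["time"],s["tool_pos"],s["contact_force"],s["ft_torque"])
go([.4783,.1626,.205],-7.8)
```

```text
7.55 [0.47893679 0.16260747 0.19605464] [ 0.03794851 -0.21250752 -2.86577566] [ 0.01711608 -0.04033104 -0.09429775]
cm [ 0.06 -0.01 -0.89] rv [-0.0001 -0.0004  0.0003]
```

>>> send_rows([
  {"translation": [0,0,0.4],"delta_rot": [0,0,0],"jaw": 3.0},
  {"translation": [0,0,0.8],"delta_rot": [0,0,0],"jaw": 3.0},
  {"translation": [0,0,1.2],"delta_rot": [0,0,0],"jaw": 3.0},
  {"translation": [0,0,1.6],"delta_rot": [0,0,0],"jaw": 3.0},
  {"translation": [0,0,2.0],"delta_rot": [0,0,0],"jaw": 3.0},
  {"translation": [0,0,2.4],"delta_rot": [0,0,0],"jaw": 3.0},
  {"translation": [0,0,2.4],"delta_rot": [0,0,0],"jaw": 3.0},
  {"translation": [0,0,2.4],"delta_rot": [0,0,0],"jaw": 3.0},
])

```text
time: 8.35
tool_pos: [0.479, 0.1626, 0.1722]
tool_rot: [-0.0, 0.068, 0.998, -0.0]
contact_force: [-0.3, -0.3, -3.4]
gripper_width: 0.461
grasp_force: 62.6
```

Run:
```python
from h import *
s=state();print(s["time"],s["tool_pos"],s["contact_force"],s["ft_torque"])
go([.4789,.1626,.172],-7.8)
```

```text
8.35 [0.47900805 0.16262629 0.17219377] [-0.25458337 -0.32307664 -3.35731045] [ 0.02156737 -0.00388272  0.02140994]
cm [ 0.01 -0.    0.02] rv [-0.0001 -0.0002  0.0003]
```

>>> send_rows([
  {"translation": [0,0,0.2],"delta_rot": [0,0,0],"jaw": 3.0},
  {"translation": [0,0,0.4],"delta_rot": [0,0,0],"jaw": 3.0},
  {"translation": [0,0,0.6],"delta_rot": [0,0,0],"jaw": 3.0},
  {"translation": [0,0,0.8],"delta_rot": [0,0,0],"jaw": 3.0},
  {"translation": [0,0,1.0],"delta_rot": [0,0,0],"jaw": 3.0},
  {"translation": [0,0,1.0],"delta_rot": [0,0,0],"jaw": 3.0},
  {"translation": [0,0,1.0],"delta_rot": [0,0,0],"jaw": 3.0},
  {"translation": [0,0,1.0],"delta_rot": [0,0,0],"jaw": 3.0},
])

```text
time: 9.15
tool_pos: [0.4791, 0.1627, 0.1624]
tool_rot: [0.0, 0.068, 0.998, 0.0]
contact_force: [0.1, -1.0, -3.5]
gripper_width: 0.462
grasp_force: 62.6
```

Run:
```python
from h import *
s=state();print(s["time"],s["tool_pos"],s["contact_force"],s["ft_torque"])
go([.4789,.1626,.162],-7.8)
```

```text
9.15 [0.47913098 0.16266276 0.16243324] [ 0.06648661 -0.96928644 -3.53190349] [ 0.02905556  0.00752399 -0.00751666]
cm [ 0.02 -0.01  0.04] rv [0.0001 0.0003 0.0003]
```

>>> send_rows([
  {"translation": [0,0,0.1],"delta_rot": [0,0,0],"jaw": 3.0},
  {"translation": [0,0,0.2],"delta_rot": [0,0,0],"jaw": 3.0},
  {"translation": [0,0,0.3],"delta_rot": [0,0,0],"jaw": 3.0},
  {"translation": [0,0,0.4],"delta_rot": [0,0,0],"jaw": 3.0},
  {"translation": [0,0,0.5],"delta_rot": [0,0,0],"jaw": 3.0},
  {"translation": [0,0,0.5],"delta_rot": [0,0,0],"jaw": 3.0},
  {"translation": [0,0,0.5],"delta_rot": [0,0,0],"jaw": 3.0},
  {"translation": [0,0,0.5],"delta_rot": [0,0,0],"jaw": 3.0},
])

```text
time: 9.95
tool_pos: [0.4787, 0.1627, 0.157]
tool_rot: [-0.0, 0.068, 0.998, -0.0]
contact_force: [-1.7, 0.5, -4.4]
gripper_width: 0.464
grasp_force: 62.7
```

Run:
```python
from h import *
s=state();print(s["time"],s["tool_pos"],s["contact_force"],s["ft_torque"])
go([.4789,.1626,.157],-7.8)
```

```text
9.95 [0.47869562 0.16266217 0.15703071] [-1.68462335  0.49811513 -4.35631066] [0.05320022 0.35551462 0.01397959]
cm [-0.02 -0.    0.  ] rv [-0.0001 -0.0009  0.0004]
```

>>> send_rows([
  {"translation": [0.05,0,0.0],"delta_rot": [0,0,0],"jaw": 3.0},
  {"translation": [0.1,0,0],"delta_rot": [0,0,0],"jaw": 3.0},
  {"translation": [0.1,0,0.1],"delta_rot": [0,0,0],"jaw": 3.0},
  {"translation": [0.1,0,0.2],"delta_rot": [0,0,0],"jaw": 3.0},
  {"translation": [0.1,0,0.3],"delta_rot": [0,0,0],"jaw": 3.0},
  {"translation": [0.1,0,0.4],"delta_rot": [0,0,0],"jaw": 3.0},
  {"translation": [0.1,0,0.4],"delta_rot": [0,0,0],"jaw": 3.0},
  {"translation": [0.1,0,0.4],"delta_rot": [0,0,0],"jaw": 3.0},
])

```text
time: 10.75
tool_pos: [0.4782, 0.1629, 0.1538]
tool_rot: [0.0, 0.068, 0.998, 0.0]
contact_force: [-2.8, 0.8, 2.0]
gripper_width: 0.461
grasp_force: 63.0
```

Run:
```python
from h import *
s=state();print(s["time"],s["tool_pos"],s["contact_force"],s["ft_torque"])
```

```text
10.75 [0.47821006 0.16285614 0.15383126] [-2.79514583  0.83777432  2.01948982] [-0.0458522   0.38179791 -0.06328561]
```

>>> send_rows([
  {"translation": [0.05,0,0],"delta_rot": [0,0,0],"jaw": 3.0},
  {"translation": [0.05,0,0],"delta_rot": [0,0,0],"jaw": 3.0},
  {"translation": [0.05,0,0],"delta_rot": [0,0,0],"jaw": 4.2},
  {"translation": [0.05,0,0],"delta_rot": [0,0,0],"jaw": 4.6},
  {"translation": [0.05,0,0],"delta_rot": [0,0,0],"jaw": 5.2},
  {"translation": [0.05,0,0],"delta_rot": [0,0,0],"jaw": 6},
  {"translation": [0.05,0,0],"delta_rot": [0,0,0],"jaw": 6},
  {"translation": [0.05,0,0],"delta_rot": [0,0,0],"jaw": 6},
])

```text
time: 11.55
tool_pos: [0.4776, 0.1628, 0.1533]
tool_rot: [0.0, 0.068, 0.998, -0.0]
contact_force: [-0.4, 0.2, -0.2]
gripper_width: 0.704
grasp_force: 0.0
```

Run:
```python
from h import *
s=state();print(s["time"],s["tool_pos"],s["contact_force"],s["ft_torque"],s["gripper_width"])
c,sn=np.cos(np.radians(-7.8)),np.sin(np.radians(-7.8))
f=grab_frame("side"); W=cloud(f); hs=cv2.cvtColor(f["pixels"],cv2.COLOR_BGR2HSV)
q=W[...,:2]-[.4559,.166]; X=q@[c,sn]*1000; Y=q@[-sn,c]*1000; z=W[...,2]
o=(hs[...,0]>5)&(hs[...,0]<20)&(hs[...,1]>180)&(hs[...,2]>100)&(z>.09)
for zz in np.arange(.1,.19,.01):
    k=o&(abs(z-zz)<.005)&(abs(X)<60)&(abs(Y)<80)
    if k.sum()>3: print(zz.round(3),k.sum(),np.percentile(X[k],[3,97]).round(1),np.median(Y[k]).round(1))
cv2.imwrite("pics/s4.png",cv2.resize(f["pixels"][120:220,235:325],(540,600),interpolation=cv2.INTER_CUBIC))
```

```text
11.55 [0.4775996  0.16283652 0.15332594] [-0.43198289  0.17980385 -0.19417473] [ 0.00472514 -0.01019583 -0.04780073] 0.7036114770323771
0.11 16 [ 9.5 24.3] -21.0
0.12 17 [ 9.6 25.8] -21.1
0.13 22 [ 8.5 26.9] -21.7
0.14 6 [6.9 9.9] -21.8
```

View pics/s4.png

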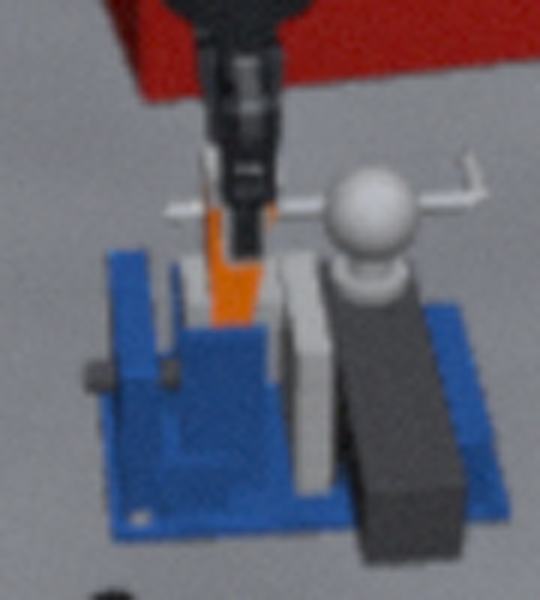

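The side crop shows the wedge standing free in the slot, orange at (235,290), with the fingers open. It leans slightly toward the back plate. I'll lift off, shut the fingers and measure.

>>> send_rows([
  {"translation": [0,0,-0.5],"delta_rot": [0,0,0],"jaw": 6},
  {"translation": [0,0,-2],"delta_rot": [0,0,0],"jaw": 6},
  {"translation": [0,0,-4],"delta_rot": [0,0,0],"jaw": 6},
  {"translation": [0,0,-6],"delta_rot": [0,0,0],"jaw": 6},
  {"translation": [0,0,-8],"delta_rot": [0,0,0],"jaw": 6},
  {"translation": [0,0,-9],"delta_rot": [0,0,0],"jaw": 0},
  {"translation": [0,0,-9],"delta_rot": [0,0,0],"jaw": 0},
  {"translation": [0,0,-9],"delta_rot": [0,0,0],"jaw": 0},
])

```text
time: 12.4
tool_pos: [0.4774, 0.1628, 0.2431]
tool_rot: [-0.0, 0.068, 0.998, -0.0]
contact_force: [0.1, 0.4, -0.2]
gripper_width: 0.195
grasp_force: 0.0
```

```bash
cat >> h.py <<'E'
c,sn=np.cos(np.radians(-7.8)),np.sin(np.radians(-7.8))
def wedge(zmin=.15,zmax=.2):
    s=state();print("t",s["time"],s["tool_pos"].round(4),s["contact_force"].round(2),s["gripper_width"])
    for n in("side","wrist"):
        f=grab_frame(n); W=cloud(f); hs=cv2.cvtColor(f["pixels"],cv2.COLOR_BGR2HSV)
        q=W[...,:2]-[.4559,.166]; X=q@[c,sn]*1000; Y=q@[-sn,c]*1000; z=W[...,2]
        near=(abs(X-20)<40)&(abs(Y)<40)
        o=(hs[...,0]>3)&(hs[...,0]<20)&(hs[...,1]>150)&near&(z>.105)
        if n=="side":
            for zz in np.arange(.11,.19,.01):
                k=o&(abs(z-zz)<.005)
                if k.sum()>3: print(zz.round(3),k.sum(),np.percentile(X[k],[4,96]).round(1))
        k=near&(hs[...,1]<90)&(z>zmin)&(z<zmax)&(f["range_z"]>0)
        if n=="wrist" and k.sum()>50:
            P=np.stack([X[k],Y[k],z[k]*1000],1); 
            top=P[P[:,2]>np.percentile(P[:,2],60)-2.5]
            r=cv2.minAreaRect(top[:,:2].astype(np.float32))
            A=np.c_[top[:,:2],np.ones(len(top))]; co=np.linalg.lstsq(A,top[:,2],rcond=None)[0]
            print(n,"cap",len(top),"z",np.median(top[:,2]).round(1),"plane slopes",co[:2].round(3),"rect",np.round(r[0],1),np.round(r[1],1),round(r[2],1))
        k=near&(hs[...,1]<90)&(z>zmin)&(z<zmax)
        if n=="side" and k.sum()>10: print("side cap z",np.percentile(z[k],[50,90]),"X",np.percentile(X[k],[4,50,96]).round(1),"Y",np.percentile(Y[k],[4,50,96]).round(1))
E
python3 -c "
from h import *
wedge()"
```

```text
t 12.4 [0.4774 0.1628 0.2431] [ 0.13  0.38 -0.22] 0.19461705547857144
0.11 15 [ 9.8 25.7]
0.12 23 [ 7.  26.7]
0.13 22 [ 6.9 27. ]
0.14 28 [ 6.9 29.9]
0.15 29 [ 7. 33.]
0.16 33 [ 7.4 32.9]
0.17 5 [14.9 32.4]
side cap z [0.17812961 0.18046984] X [ 5.5 21.8 38.4] Y [-24.3 -10.8  17.8]
wrist cap 4015 z 177.3 plane slopes [ 0.003 -0.   ] rect [24.3 -0.1] [35.5 40.1] 0.0
```

The wedge is upright: cap top at z 0.178, level, mid-width (-0.1 mm), not yet clamped. Next I'll bring the shut fingers down onto the head.

>>> send_rows([
  {"translation": [0,0,0.5],"delta_rot": [0,0,0],"jaw": 0},
  {"translation": [0,0,1.5],"delta_rot": [0,0,0],"jaw": 0},
  {"translation": [0,0,2.5],"delta_rot": [0,0,0],"jaw": 0},
  {"translation": [0,0,3.5],"delta_rot": [0,0,0],"jaw": 0},
  {"translation": [0,0,4.2],"delta_rot": [0,0,0],"jaw": 0},
  {"translation": [0,0,4.6],"delta_rot": [0,0,0],"jaw": 0},
  {"translation": [0,0,4.8],"delta_rot": [0,0,0],"jaw": 0},
  {"translation": [0,0,4.9],"delta_rot": [0,0,0],"jaw": 0},
])

```text
time: 13.3
tool_pos: [0.4777, 0.1629, 0.1943]
tool_rot: [0.0, 0.068, 0.998, 0.0]
contact_force: [0.1, -0.5, -0.3]
gripper_width: 0.003
grasp_force: 0.0
```

>>> send_rows([
  {"translation": [0,0,0.1],"delta_rot": [0,0,0],"jaw": 0},
  {"translation": [0,0,0.2],"delta_rot": [0,0,0],"jaw": 0},
  {"translation": [0,0,0.3],"delta_rot": [0,0,0],"jaw": 0},
  {"translation": [0,0,0.4],"delta_rot": [0,0,0],"jaw": 0},
  {"translation": [0,0,0.5],"delta_rot": [0,0,0],"jaw": 0},
  {"translation": [0,0,0.6],"delta_rot": [0,0,0],"jaw": 0},
  {"translation": [0,0,0.7],"delta_rot": [0,0,0],"jaw": 0},
  {"translation": [0,0,0.8],"delta_rot": [0,0,0],"jaw": 0},
])

```text
time: 14.1
tool_pos: [0.4778, 0.1629, 0.1866]
tool_rot: [0.0, 0.068, 0.998, 0.0]
contact_force: [-0.2, 0.1, 2.9]
gripper_width: -0.0
grasp_force: 1.7
```

>>> send_rows([
  {"translation": [0,0,0.1],"delta_rot": [0,0,0],"jaw": 0},
  {"translation": [0,0,0.2],"delta_rot": [0,0,0],"jaw": 0},
  {"translation": [0,0,0.3],"delta_rot": [0,0,0],"jaw": 0},
  {"translation": [0,0,0.4],"delta_rot": [0,0,0],"jaw": 0},
  {"translation": [0,0,0.5],"delta_rot": [0,0,0],"jaw": 0},
  {"translation": [0,0,0.6],"delta_rot": [0,0,0],"jaw": 0},
  {"translation": [0,0,0.7],"delta_rot": [0,0,0],"jaw": 0},
  {"translation": [0,0,0.8],"delta_rot": [0,0,0],"jaw": 0},
])

```text
time: 14.9
tool_pos: [0.4778, 0.1629, 0.1785]
tool_rot: [0.0, 0.068, 0.998, 0.0]
contact_force: [-0.3, -0.5, 4.8]
gripper_width: -0.0
grasp_force: 2.4
```

>>> send_rows([
  {"translation": [0,0,0.1],"delta_rot": [0,0,0],"jaw": 0},
  {"translation": [0,0,0.2],"delta_rot": [0,0,0],"jaw": 0},
  {"translation": [0,0,0.3],"delta_rot": [0,0,0],"jaw": 0},
  {"translation": [0,0,0.4],"delta_rot": [0,0,0],"jaw": 0},
  {"translation": [0,0,0.4],"delta_rot": [0,0,0],"jaw": 0},
  {"translation": [0,0,0.4],"delta_rot": [0,0,0],"jaw": 0},
  {"translation": [0,0,0.4],"delta_rot": [0,0,0],"jaw": 0},
  {"translation": [0,0,0.4],"delta_rot": [0,0,0],"jaw": 0},
])

```text
time: 15.7
tool_pos: [0.4778, 0.1628, 0.1743]
tool_rot: [0.0, 0.068, 0.998, 0.0]
contact_force: [2.1, 0.6, 3.5]
gripper_width: 0.004
grasp_force: 1.9
```

>>> send_rows([
  {"translation": [0,0,0.1],"delta_rot": [0,0,0],"jaw": 0},
  {"translation": [0,0,0.2],"delta_rot": [0,0,0],"jaw": 0},
  {"translation": [0,0,0.3],"delta_rot": [0,0,0],"jaw": 0},
  {"translation": [0,0,0.35],"delta_rot": [0,0,0],"jaw": 0},
  {"translation": [0,0,0.35],"delta_rot": [0,0,0],"jaw": 0},
  {"translation": [0,0,0.35],"delta_rot": [0,0,0],"jaw": 0},
  {"translation": [0,0,0.35],"delta_rot": [0,0,0],"jaw": 0},
  {"translation": [0,0,0.35],"delta_rot": [0,0,0],"jaw": 0},
])

```text
time: 16.5
tool_pos: [0.4778, 0.1629, 0.1712]
tool_rot: [0.0, 0.068, 0.998, 0.0]
contact_force: [0.9, 0.9, 5.2]
gripper_width: 0.002
grasp_force: 2.6
```

>>> send_rows([
  {"translation": [0,0,0.1],"delta_rot": [0,0,0],"jaw": 0},
  {"translation": [0,0,0.2],"delta_rot": [0,0,0],"jaw": 0},
  {"translation": [0,0,0.2],"delta_rot": [0,0,0],"jaw": 0},
  {"translation": [0,0,0.2],"delta_rot": [0,0,0],"jaw": 0},
  {"translation": [0,0,0.2],"delta_rot": [0,0,0],"jaw": 0},
  {"translation": [0,0,0.2],"delta_rot": [0,0,0],"jaw": 0},
  {"translation": [0,0,0.2],"delta_rot": [0,0,0],"jaw": 0},
  {"translation": [0,0,0.2],"delta_rot": [0,0,0],"jaw": 0},
])

```text
time: 17.3
tool_pos: [0.4778, 0.163, 0.17]
tool_rot: [0.0, 0.068, 0.998, 0.0]
contact_force: [0.2, -0.1, 8.5]
gripper_width: -0.001
grasp_force: 4.4
```

>>> send_rows([
  {"translation": [0,0,0.1],"delta_rot": [0,0,0],"jaw": 0},
  {"translation": [0,0,0.2],"delta_rot": [0,0,0],"jaw": 0},
  {"translation": [0,0,0.25],"delta_rot": [0,0,0],"jaw": 0},
  {"translation": [0,0,0.25],"delta_rot": [0,0,0],"jaw": 0},
  {"translation": [0,0,0.25],"delta_rot": [0,0,0],"jaw": 0},
  {"translation": [0,0,0.25],"delta_rot": [0,0,0],"jaw": 0},
  {"translation": [0,0,0.25],"delta_rot": [0,0,0],"jaw": 0},
  {"translation": [0,0,0.25],"delta_rot": [0,0,0],"jaw": 0},
])

```text
time: 18.1
tool_pos: [0.4778, 0.1631, 0.1678]
tool_rot: [0.0, 0.068, 0.998, 0.0]
contact_force: [-1.5, -0.2, 10.4]
gripper_width: 0.003
grasp_force: 5.1
```

>>> send_rows([
  {"translation": [0,0,0.1],"delta_rot": [0,0,0],"jaw": 0},
  {"translation": [0,0,0.2],"delta_rot": [0,0,0],"jaw": 0},
  {"translation": [0,0,0.2],"delta_rot": [0,0,0],"jaw": 0},
  {"translation": [0,0,0.2],"delta_rot": [0,0,0],"jaw": 0},
  {"translation": [0,0,0.2],"delta_rot": [0,0,0],"jaw": 0},
  {"translation": [0,0,0.2],"delta_rot": [0,0,0],"jaw": 0},
  {"translation": [0,0,0.2],"delta_rot": [0,0,0],"jaw": 0},
  {"translation": [0,0,0.2],"delta_rot": [0,0,0],"jaw": 0},
])

```text
time: 18.9
tool_pos: [0.4778, 0.1631, 0.1659]
tool_rot: [0.0, 0.068, 0.998, 0.0]
contact_force: [-1.4, 0.3, 10.8]
gripper_width: 0.001
grasp_force: 5.5
```

Still on the rubber pad. Continuing in small steps to the firm stop.

>>> send_rows([
  {"translation": [0,0,0.05],"delta_rot": [0,0,0],"jaw": 0},
  {"translation": [0,0,0.1],"delta_rot": [0,0,0],"jaw": 0},
  {"translation": [0,0,0.15],"delta_rot": [0,0,0],"jaw": 0},
  {"translation": [0,0,0.15],"delta_rot": [0,0,0],"jaw": 0},
  {"translation": [0,0,0.15],"delta_rot": [0,0,0],"jaw": 0},
  {"translation": [0,0,0.15],"delta_rot": [0,0,0],"jaw": 0},
  {"translation": [0,0,0.15],"delta_rot": [0,0,0],"jaw": 0},
  {"translation": [0,0,0.15],"delta_rot": [0,0,0],"jaw": 0},
])

```text
time: 19.7
tool_pos: [0.4779, 0.1632, 0.1654]
tool_rot: [0.0, 0.068, 0.998, 0.0]
contact_force: [-3.7, -0.1, 14.9]
gripper_width: 0.001
grasp_force: 7.6
```

```bash
python3 -c "
from h import *
s=state();print(s['time'],s['tool_pos'],s['contact_force'],s['ft_torque'])"
```

```text
19.7 [0.47787624 0.16324533 0.16540926] [-3.74579833 -0.05630988 14.89608451] [-0.06664555  0.63531808  0.00959245]
```

>>> send_rows([
  {"translation": [0,0,0.03],"delta_rot": [0,0,0],"jaw": 0},
  {"translation": [0,0,0.06],"delta_rot": [0,0,0],"jaw": 0},
  {"translation": [0,0,0.09],"delta_rot": [0,0,0],"jaw": 0},
  {"translation": [0,0,0.1],"delta_rot": [0,0,0],"jaw": 0},
  {"translation": [0,0,0.1],"delta_rot": [0,0,0],"jaw": 0},
  {"translation": [0,0,0.1],"delta_rot": [0,0,0],"jaw": 0},
  {"translation": [0,0,0.1],"delta_rot": [0,0,0],"jaw": 0},
  {"translation": [0,0,0.1],"delta_rot": [0,0,0],"jaw": 0},
])

```text
time: 20.5
tool_pos: [0.4779, 0.1633, 0.1648]
tool_rot: [0.0, 0.068, 0.998, 0.0]
contact_force: [-4.3, 0.5, 16.8]
gripper_width: -0.002
grasp_force: 8.4
```

```bash
python3 -c "
from h import *
s=state();print(s['time'],s['tool_pos'],s['contact_force'],s['ft_torque'])"
```

```text
20.5 [0.4778952  0.16329643 0.16476479] [-4.29302781  0.45372236 16.76844654] [-0.01636988  0.84662268 -0.05441778]
```

>>> send_rows([
  {"translation": [0,0,0.03],"delta_rot": [0,0,0],"jaw": 0},
  {"translation": [0,0,0.06],"delta_rot": [0,0,0],"jaw": 0},
  {"translation": [0,0,0.08],"delta_rot": [0,0,0],"jaw": 0},
  {"translation": [0,0,0.08],"delta_rot": [0,0,0],"jaw": 0},
  {"translation": [0,0,0.08],"delta_rot": [0,0,0],"jaw": 0},
  {"translation": [0,0,0.08],"delta_rot": [0,0,0],"jaw": 0},
  {"translation": [0,0,0.08],"delta_rot": [0,0,0],"jaw": 0},
  {"translation": [0,0,0.08],"delta_rot": [0,0,0],"jaw": 0},
])

```text
time: 21.3
tool_pos: [0.478, 0.1633, 0.1647]
tool_rot: [0.0, 0.068, 0.998, 0.0]
contact_force: [-6.9, -1.1, 20.3]
gripper_width: 0.002
grasp_force: 10.0
```

>>> send_rows([
  {"translation": [0,0,-0.5],"delta_rot": [0,0,0],"jaw": 0},
  {"translation": [0,0,-1.5],"delta_rot": [0,0,0],"jaw": 0},
  {"translation": [0,0,-3],"delta_rot": [0,0,0],"jaw": 0},
  {"translation": [0,0,-5],"delta_rot": [0,0,0],"jaw": 0},
  {"translation": [0,0,-7],"delta_rot": [0,0,0],"jaw": 0},
  {"translation": [0,0,-8],"delta_rot": [0,0,0],"jaw": 0},
  {"translation": [0,0,-8],"delta_rot": [0,0,0],"jaw": 0},
  {"translation": [0,0,-8],"delta_rot": [0,0,0],"jaw": 0},
])

```text
time: 22.1
tool_pos: [0.4772, 0.1628, 0.2404]
tool_rot: [-0.0, 0.068, 0.998, -0.0]
contact_force: [0.2, 0.9, -1.0]
gripper_width: -0.0
grasp_force: 0.0
```

```bash
python3 -c "
from h import *
wedge(.13,.19)"
```

```text
t 22.1 [0.4772 0.1628 0.2404] [ 0.21  0.86 -1.03] -0.00011719813542504932
0.11 23 [ 9.6 30.1]
0.12 26 [ 9.3 29.9]
0.13 28 [ 7.1 32.9]
0.14 15 [ 8.4 31.4]
side cap z [0.15060255 0.15274175] X [ 5.2 22.1 38.8] Y [-23.3  -9.9  16.4]
wrist cap 3647 z 149.8 plane slopes [ 0.    -0.004] rect [24.4  0.4] [35.6 40. ] 0.1
```

The wedge is tight: head at 0.151, level and mid-width, and it stayed put when I lifted off. Now one more light tap.

>>> send_rows([
  {"translation": [0,0,2.5],"delta_rot": [0,0,0],"jaw": 0},
  {"translation": [0,0,5],"delta_rot": [0,0,0],"jaw": 0},
  {"translation": [0,0,6.8],"delta_rot": [0,0,0],"jaw": 0},
  {"translation": [0,0,7.3],"delta_rot": [0,0,0],"jaw": 0},
  {"translation": [0,0,7.5],"delta_rot": [0,0,0],"jaw": 0},
  {"translation": [0,0,7.65],"delta_rot": [0,0,0],"jaw": 0},
  {"translation": [0,0,7.8],"delta_rot": [0,0,0],"jaw": 0},
  {"translation": [0,0,7.85],"delta_rot": [0,0,0],"jaw": 0},
])

```text
time: 23.0
tool_pos: [0.4777, 0.1629, 0.1647]
tool_rot: [-0.0, 0.068, 0.998, -0.0]
contact_force: [-7.4, -2.2, 10.5]
gripper_width: 0.004
grasp_force: 5.2
```

>>> send_rows([
  {"translation": [0,0,0],"delta_rot": [0,0,0],"jaw": 0},
  {"translation": [0,0,0],"delta_rot": [0,0,0],"jaw": 0},
  {"translation": [0,0,0],"delta_rot": [0,0,0],"jaw": 0},
  {"translation": [0,0,0],"delta_rot": [0,0,0],"jaw": 0},
  {"translation": [0,0,0],"delta_rot": [0,0,0],"jaw": 0},
  {"translation": [0,0,0],"delta_rot": [0,0,0],"jaw": 0},
  {"translation": [0,0,0],"delta_rot": [0,0,0],"jaw": 0},
  {"translation": [0,0,0],"delta_rot": [0,0,0],"jaw": 0},
])

```text
time: 23.8
tool_pos: [0.4777, 0.1629, 0.1647]
tool_rot: [0.0, 0.068, 0.998, -0.0]
contact_force: [-5.5, -1.6, 8.2]
gripper_width: -0.001
grasp_force: 4.2
```

It didn't move under 8–10 N. Lifting away.

>>> send_rows([
  {"translation": [0,0,-0.5],"delta_rot": [0,0,0],"jaw": 0},
  {"translation": [0,0,-1.5],"delta_rot": [0,0,0],"jaw": 0},
  {"translation": [0,0,-3],"delta_rot": [0,0,0],"jaw": 0},
  {"translation": [0,0,-5],"delta_rot": [0,0,0],"jaw": 0},
  {"translation": [0,0,-7],"delta_rot": [0,0,0],"jaw": 0},
  {"translation": [0,0,-8],"delta_rot": [0,0,0],"jaw": 0},
  {"translation": [0,0,-8],"delta_rot": [0,0,0],"jaw": 0},
  {"translation": [0,0,-8],"delta_rot": [0,0,0],"jaw": 0},
])

```text
time: 24.6
tool_pos: [0.4775, 0.1628, 0.2423]
tool_rot: [-0.0, 0.068, 0.998, 0.0]
contact_force: [0.1, -0.1, 0.7]
gripper_width: 0.001
grasp_force: 0.0
```

Run:
```python
from h import *
wedge(.13,.19)
f=grab_frame("wrist"); W=cloud(f); q=W[...,:2]-[.4559,.166]; x=q@[c,sn]*1000; y=q@[-sn,c]*1000; z=W[...,2]
k=(x>60)&(x<130)&(abs(y)<90)&(z>.052)&(z<.066); print("bar x",np.percentile(x[k],[2,98]))
k=(x>40)&(x<70)&(abs(y)<50)&(z>.088)&(z<.106); print("pusher x",np.percentile(x[k],[2,98]), "was 46.2..62.4")
```

```text
t 24.6 [0.4775 0.1628 0.2423] [ 0.15 -0.14  0.74] 0.0012877374396537903
0.11 22 [ 9.7 29.8]
0.12 28 [ 9.6 30.1]
0.13 28 [ 6.9 32.9]
0.14 13 [ 8.1 31.4]
side cap z [0.15037217 0.15308214] X [ 5.2 21.8 38.6] Y [-23.5  -9.2  18.3]
wrist cap 3644 z 149.8 plane slopes [ 0.002 -0.003] rect [24.5  0.5] [40.1 35.8] 89.9
bar x [ 72.79432965 127.55419424]
pusher x [51.33965225 68.46764344] was 46.2..62.4
```

The jaw has moved about 5 mm to the firm stop, the wedge is still tight and the drawbar is in place.

```bash
python3 -c "
from plant import *
print(job_done())"
```

```text
the job is handed in; nothing more can be done
None
```

I clamped the drawbar and handed the job in after about 25 s of robot time; no verdict came back. The wedge stands upright and mid-width in the small blue vise, it stopped at about 20 N, and it didn't move under a second tap of about 10 N.

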